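# Find the release notch on the findings case and press its key

## Robot

A 6-joint arm with a two-finger parallel gripper is mounted at the origin on the work surface. World frame = base frame: x ahead of the robot, y to its left, z up, the work surface at z = 0. Lengths are in m, angles in rad, forces in N, time in s.
With the tool pointing down it reaches from about 0.35 to 0.975 m from the base axis. Payload 7.1 kg.
Tool frame: the origin (TCP) lies where the fingers leave the gripper's body, on its centre line; the fingertips stand 80 mm ahead of it and the grasp point (between the pads) lies 61 mm ahead of it; z points along the fingers, y is the line along which they close (so a half turn about z gives the same grasp; the last joint's range is limited). The gripper opens to 88 mm and grips with 3 to 60 N. Pads are 20 mm wide; open, the fingers measure 115 mm over their backs; the gripper's body (75 mm by 178 mm) begins 61 mm behind the grasp point.
Start: joints at [-0.019, 0.423, 1.63, -0, 1.089, -0.019], TCP at [0.625, 0, 0.303] pointing down, gripper open.
Joint ranges: [-3, 3], [-0.9, 2.11], [0.09, 2.58], [-1.31, 4.45], [0.11, 2.69], [-2.54, 2.54]. Speed limits (rad/s): [2.39, 2.39, 3.01, 3.14, 3.14, 3.14].

## Interface

Orientations are given as a unit quaternion [x, y, z, w].
In Python, from workcell import bot gives the robot as it stands.
- The arm moves only by the shell command python3 -m crank 'ROWS'. ROWS is JSON, a list of rows, each an object of numbers: "claw": the gripper's target within -1 to 1 (fully open at 1, half-way at 0, shut at -1); "dx", "dy", "dz": the shift along the tool's x, y, z in mm; "yaw": the turn about the tool's z in rad. In form: [{"claw": .., "dx": .., "dy": .., "dz": .., "yaw": ..}, ...]. A call has 1 to 20 rows; each row is the pose to reach, as a shift and turn from the pose commanded when the call began, along the tool's axes at that moment; what a row does not reach only later rows make up. A row lasts 1/12 s, in which the tool goes at most 41.7 mm and 7.16 degrees, less where a joint would pass 70% of its speed; a pose out of reach is approached as far as the arm can. A call with a gripper value outside its range is refused whole. The fingers move at their own pace and stop on an object; the grip force is fixed at half the most. Time passes only in rows, so rows that repeat a pose let the fingers close. It gives the time, the measured TCP pose, the force, the opening and the grip force at its end, in the units of the state.
- bot.sense(): the state, without advancing time (a new reading comes with each control period).
- bot.grab_frame(name): name is "scene" or "side" or "wrist"; returns the picture (480x640x3 uint8, blue, green, red); there is no depth.
- bot.camera_model(name): a dict with "K" (3x3 intrinsics, pixels), "position" and "orientation" of the camera in the world. Camera axes: x right, y down, z forward; pixel columns grow to the right and rows downward; lengths in m; the calibration is good to about 2 mm. A picture is of the moment at which its call begins: read the wrist's pose just before it. camera_model takes no time and is no camera call; for the wrist camera it gives the pose at the moment of the call.
- bot.close_job(): hands the job in; it is judged then, once.
The state is a dict: "time": time; "qpos": joint angles; "dq": joint speeds; "tau": joint torques, N m; "position": TCP position; "tool_rot": TCP orientation; "ft_force": force on the tool from outside, world axes, zero at the start; "torque": the same for the moment, N m; "opening": opening from 0.0 (shut) to 1.0 (fully open); "grip_force": force on a finger pad.
Only numpy, scipy, OpenCV 4.12 (cv2) and the standard library are available. Lean on these libraries where they do the work, as an engineer would, in place of code of your own. Each camera call takes 0.05 s, during which the arm holds its last target. There are 200 camera calls.

## Task

The drawer of the blue findings case is locked by a key hidden in a notch somewhere along the raised yellow ridge on the case's front top edge. Set a fingertip down on one of the fixed ends of the ridge, slide it along the ridge to the notch, and press the key in there fully home so that the drawer is pushed out; then take the hand away. Touch only: do not pull the drawer by hand, and leave everything else on the bench and on the case where it stands.

Things in the scene. Friction and masses are not known exactly. Their poses are not given: they have to be found in the camera images.
- case: Blue steel findings case fixed to the bench, 220 mm deep (its x) by 420 mm wide (its y), front towards its -x; origin at the centre of its underside, z up. Its flat top (deck) is 95 mm above the bench. A rigid yellow metal ridge, 26 mm wide in x (centre line x = -97 mm), runs along the front top edge over the full width; its top is 115 mm above the bench, 20 mm above the deck.
- ridge_left (a point): Point on top of the fixed left end of the ridge, on its centre line (case y = +115 mm, world z = 115 mm); axes as the case's. The ridge's ends (case |y| above 85 mm) are fixed parts of the case; between them (|y| below 85 mm) lies a separate bar, 0.3 mm lower, with the notch.
- ridge_right (a point): Point on top of the fixed right end of the ridge, on its centre line (case y = -115 mm, world z = 115 mm); axes as the case's. The one notch in the bar is 46 mm long in y, open to front and back; its centre lies somewhere between case y = -55 and +55 mm, differs every time and is not given: find it by touch or by eye.
- key (a joint): The key, a flat black plate 41 mm (y) by 22 mm (x), lies in the notch, its top 5.2 mm below the bar's top. The value is how far it is pressed straight down, in m: 0 at rest, 0.008 fully home (a rigid stop). It takes about 3 to 5 N to slide, has no return spring and stays where it is left.
- drawer (a joint): How far the drawer stands out of the front of the case (along the case's -x), in m: 0 shut, 0.020 when the key is fully home. The wooden drawer front (388 mm wide, from 11 to 81 mm above the bench) is linked to the key and moves out 2.5 mm for each mm of key travel.
- jar: Closed glass jar with a white lid, 60 mm across, 90 mm tall, standing on the bench; origin at the centre of its underside. Leave it.
- block: Steel doming block, a 56 x 56 x 50 mm cube with round marks on top, on the bench; origin at the centre of its underside. Leave it.
- mandrel: Steel ring mandrel, a slim cone 130 mm tall on a round foot 56 mm across, standing on the bench; origin at the centre of its underside. Leave it.
- hammer: Small hammer lying on the bench, 260 mm long; origin at the middle of its length. Leave it.
- driver: Screwdriver lying on the bench, 200 mm long; origin at the middle of its length. Leave it.
- tin: Open brass cup, 52 mm across, 40 mm tall, on the left part of the case's deck; origin at the centre of its underside. Leave it.
- burs: Round wooden bur stand, 44 mm across, 42 mm tall with its pins, on the right part of the case's deck; origin at the centre of its underside. Leave it.

How it is judged:
By the outcome, as a careful person would: the job done as asked, in the order asked, and still so for the second after the job is handed in, with the robot touching nothing.
It also fails if it takes over 54 s, if anything falls off the work surface, if the arm or the gripper's body presses on something with over 40 N, if the wrist force passes 120 N, or if a joint passes its speed limit or range.

## Working session

There is one attempt and no reset: what is moved stays moved. The work goes in short steps, Python scripts to look and compute and a shell command to move; the robot and the scene stay as the last step left them, time stands still between calls to the robot, and variables do not carry over. Pictures are saved under pics/ and viewed, at most 10 in all, crops included, and the job is handed in when it is done.

```bash
mkdir -p pics; ls
python3 - <<'E'
from workcell import bot
import cv2
s=bot.sense();print(s)
for n in("scene","side","wrist"):
    c=bot.camera_model(n);print(n,c)
    cv2.imwrite(f"pics/{n}0.png",bot.grab_frame(n))
E
```

```text
pics
{'time': 0.0, 'qpos': array([-1.89593891e-02,  4.23842820e-01,  1.63067325e+00, -5.58885161e-06,
        1.08858701e+00, -1.90240580e-02]), 'dq': array([ 0.00027496,  0.00075041, -0.00081621,  0.00039589,  0.00065913,
        0.00084601]), 'tau': array([ 1.28069914e-03, -5.44622147e+01, -2.73670936e+01,  6.42951974e-02,
        2.27214623e-02, -1.51321510e-04]), 'position': array([6.24575138e-01, 5.80196820e-05, 3.01906946e-01]), 'tool_rot': array([ 7.07082798e-01,  7.07130361e-01, -5.25562512e-04, -5.42345837e-04]), 'ft_force': array([ 0.38744092, -0.13436216,  0.19649614]), 'torque': array([-3.12529286e-05, -2.59107768e-02,  4.19668557e-02]), 'grip_force': 0.0, 'opening': 1.0023638038228495}
scene {'K': array([[457.89855859,   0.        , 316.97439654],
       [  0.        , 457.89855859, 243.03808792],
       [  0.        ,   0.        ,   1.        ]]), 'position': array([1.11398531, 0.61810451, 0.74739348]), 'orientation': array([ 0.32587975,  0.83179962, -0.41845449, -0.16373032])}
side {'K': array([[622.85501848,   0.        , 314.75736272],
       [  0.        , 622.85501848, 243.20132521],
       [  0.        ,   0.        ,   1.        ]]), 'position': array([ 0.11468242, -1.00904347,  1.03810674]), 'orientation': array([ 0.88817909, -0.18985572,  0.08199917, -0.41032774])}
wrist {'K': array([[372.12827567,   0.        , 323.0470359 ],
       [  0.        , 372.12827567, 234.99603459],
       [  0.        ,   0.        ,   1.        ]]), 'position': array([0.62517215, 0.06751204, 0.38350396]), 'orientation': array([ 9.92434055e-01,  3.76654032e-04, -5.60050919e-04,  1.22777001e-01])}
```

View pics/scene0.png

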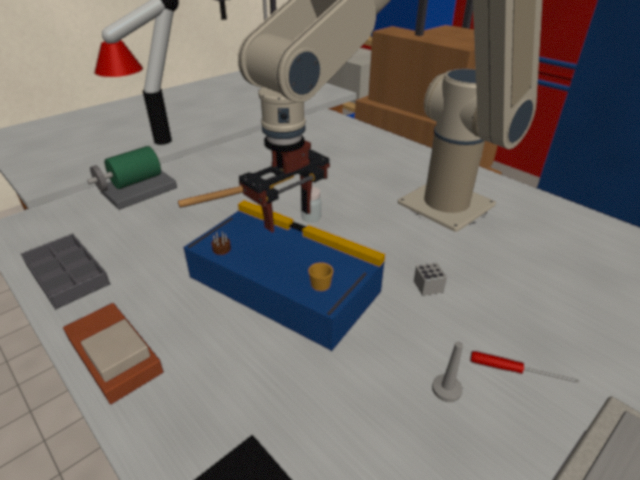

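View pics/side0.png

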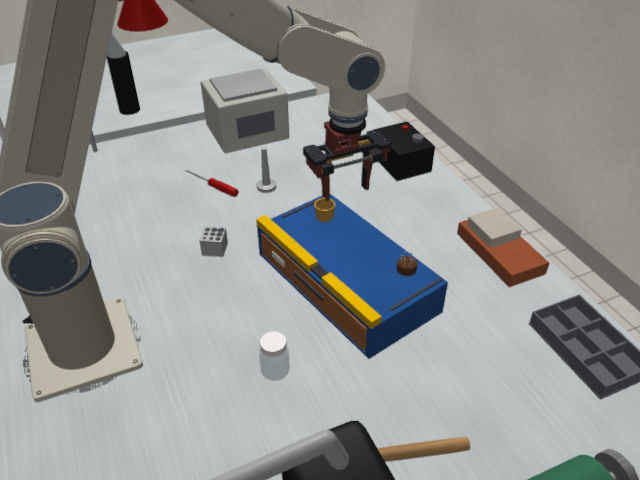

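View pics/wrist0.png

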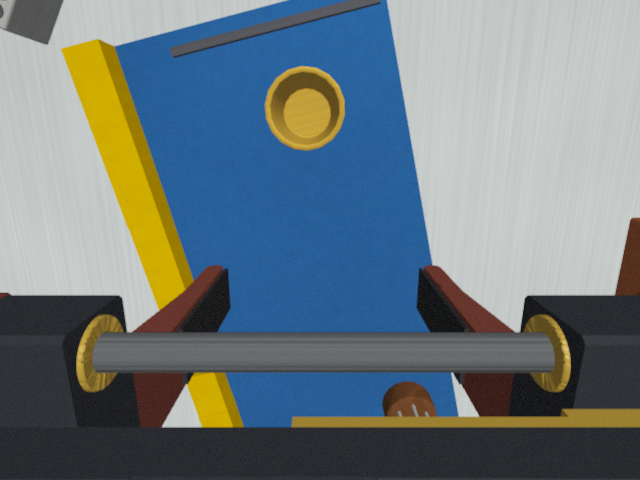

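Scene and side views both show the ridge; the notch shows dark in the side view near (318,268). Wrist shows the ridge's left end, corners near (65,48) and (118,45). Next I'll measure.

```bash
cat > h.py <<'E'
import numpy as np,cv2
from scipy.spatial.transform import Rotation as R
def ray(c,uv,z):
    K=c["K"];uv=np.atleast_2d(uv).astype(float)
    d=np.c_[(uv-[K[0,2],K[1,2]])/[K[0,0],K[1,1]],np.ones(len(uv))]@R.from_quat(c["orientation"]).as_matrix().T
    p=np.array(c["position"]);return p+d*((z-p[2])/d[:,2])[:,None]
def yellow(im):
    h=cv2.cvtColor(im,cv2.COLOR_BGR2HSV);return cv2.inRange(h,(22,180,90),(32,255,255))
E
python3 - <<'E'
from h import *
from workcell import bot
for n in("side","scene","wrist"):
    im=cv2.imread(f"pics/{n}0.png");c=bot.camera_model(n)
    m=yellow(im)
    for k in cv2.findContours(m,0,2)[0]:
        if cv2.contourArea(k)<80: continue
        a=cv2.approxPolyDP(k,2,True)[:,0]
        print(n,cv2.contourArea(k));print(np.c_[a,ray(c,a,.115)[:,:2].round(4)])
im=cv2.imread("pics/side0.png")[205:335,245:395]
cv2.imwrite("pics/c.png",cv2.resize(im,None,fx=4.6,fy=4.6,interpolation=cv2.INTER_CUBIC))
E
```

```text
side 960.5
[[ 3.220e+02  2.770e+02  5.119e-01 -1.263e-01]
 [ 3.220e+02  2.830e+02  5.043e-01 -1.431e-01]
 [ 3.700e+02  3.270e+02  5.392e-01 -2.951e-01]
 [ 3.790e+02  3.220e+02  5.616e-01 -2.908e-01]
 [ 3.800e+02  3.160e+02  5.711e-01 -2.774e-01]
 [ 3.320e+02  2.740e+02  5.354e-01 -1.267e-01]]
side 858.5
[[ 2.580e+02  2.180e+02  4.568e-01  1.237e-01]
 [ 2.580e+02  2.250e+02  4.476e-01  9.850e-02]
 [ 3.090e+02  2.700e+02  4.953e-01 -9.450e-02]
 [ 3.160e+02  2.630e+02  5.183e-01 -8.020e-02]
 [ 3.150e+02  2.590e+02  5.216e-01 -6.730e-02]
 [ 2.650e+02  2.150e+02  4.761e-01  1.277e-01]]
scene 807.0
[[ 3.030e+02  2.280e+02  5.191e-01 -7.500e-02]
 [ 3.050e+02  2.350e+02  5.349e-01 -4.990e-02]
 [ 3.770e+02  2.640e+02  4.918e-01  1.382e-01]
 [ 3.820e+02  2.610e+02  4.758e-01  1.387e-01]
 [ 3.820e+02  2.540e+02  4.567e-01  1.223e-01]
 [ 3.110e+02  2.270e+02  5.020e-01 -6.500e-02]]
scene 139.0
[[ 2.740e+02  2.130e+02  5.289e-01 -1.753e-01]
 [ 2.760e+02  2.230e+02  5.536e-01 -1.364e-01]
 [ 2.850e+02  2.270e+02  5.484e-01 -1.080e-01]
 [ 2.910e+02  2.230e+02  5.265e-01 -1.113e-01]
 [ 2.900e+02  2.1
[... 265 characters left out ...]
 -1.830e-01]
 [ 2.590e+02  2.060e+02  5.366e-01 -2.281e-01]
 [ 2.460e+02  2.020e+02  5.498e-01 -2.673e-01]]
wrist 2104.0
[[ 1.940e+02  3.730e+02  5.191e-01 -1.169e-01]
 [ 1.880e+02  3.870e+02  5.130e-01 -1.301e-01]
 [ 2.020e+02  4.260e+02  5.216e-01 -1.684e-01]
 [ 2.420e+02  4.260e+02  5.558e-01 -1.684e-01]
 [ 2.240e+02  3.730e+02  5.437e-01 -1.169e-01]]
wrist 12051.0
[[ 6.400e+01  4.800e+01  4.536e-01  1.274e-01]
 [ 6.200e+01  5.100e+01  4.520e-01  1.255e-01]
 [ 1.600e+02  3.090e+02  4.972e-01 -5.990e-02]
 [ 1.810e+02  2.930e+02  5.149e-01 -4.640e-02]
 [ 1.920e+02  2.790e+02  5.245e-01 -3.490e-02]
 [ 1.140e+02  4.900e+01  4.866e-01  1.268e-01]
 [ 9.900e+01  4.000e+01  4.775e-01  1.322e-01]]
```

View pics/c.png

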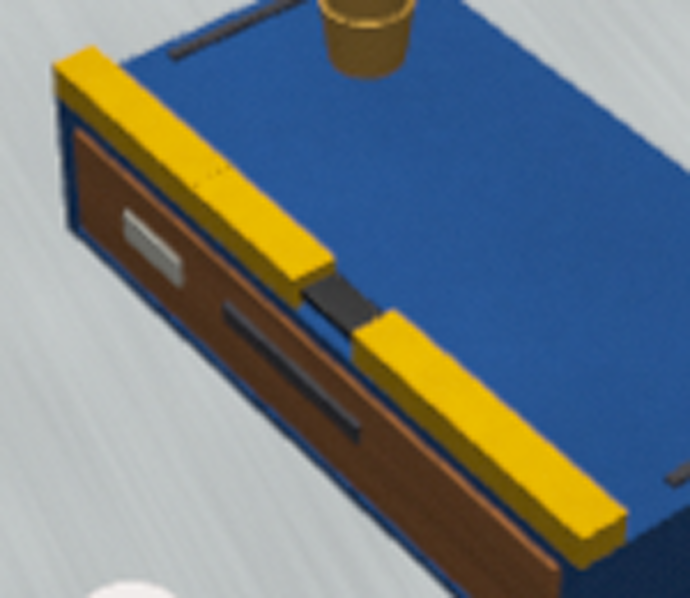

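The crop shows the ridge's top corners: left end (55,68)/(95,45), right end (583,542)/(627,512), notch edges (300,280)/(335,262) and (353,335)/(390,310). It also shows the black key and the left bar seam.

Run:
```python
from h import *
from workcell import bot
c=bot.camera_model("side")
a=np.array([(55,68),(95,45),(583,542),(627,512),(300,280),(335,262),(353,335),(390,310)])
p=ray(c,(a+.5)/4.6-.5+[245,205],.115)[:,:2]
mid=(p[0::2]+p[1::2])/2;print(p.round(4));print(mid.round(4))
L,Rr=mid[0],mid[1];u=(L-Rr);n=np.linalg.norm(u);u/=n
cen=(L+Rr)/2;print("len",n,"ang",np.degrees(np.arctan2(-u[0],u[1])),"cen",cen)
print("y of pts",(p-cen)@u); print("x off",(p-cen)@[u[1],-u[0]])
```

```text
[[ 0.4518  0.1201]
 [ 0.4775  0.1297]
 [ 0.5472 -0.2856]
 [ 0.5728 -0.2779]
 [ 0.5027 -0.082 ]
 [ 0.5231 -0.0773]
 [ 0.5101 -0.1269]
 [ 0.533  -0.1186]]
[[ 0.4647  0.1249]
 [ 0.56   -0.2818]
 [ 0.5129 -0.0796]
 [ 0.5215 -0.1228]]
len 0.4176756836560793 ang 13.198220685668932 cen [ 0.51233868 -0.07842944]
y of pts [ 0.20709941  0.21057628 -0.20961477 -0.20806092 -0.00127603 -0.00132029
 -0.04670908 -0.04386132]
x off [-0.01362181  0.01362181 -0.01333876  0.01333876 -0.01014874  0.01074567
 -0.01323486  0.01088723]
```

The measurements agree with the given sizes: ridge length 418 mm (given 420), width 27 mm (26), notch 44–45 mm (46). The notch centre is at about case y = -23 mm and the case yaw is about 13.2°. I'll shut the gripper, turn it with the case and go above ridge_right.

```bash
python3 -m crank '[{"claw":-1,"dx":-60,"dy":-28,"dz":0,"yaw":-0.1},{"claw":-1,"dx":-95,"dy":-43,"dz":0,"yaw":-0.2},{"claw":-1,"dx":-130,"dy":-60,"dz":0,"yaw":-0.23},{"claw":-1,"dx":-165,"dy":-75,"dz":0,"yaw":-0.23},{"claw":-1,"dx":-190,"dy":-86,"dz":0,"yaw":-0.23},{"claw":-1,"dx":-190,"dy":-86,"dz":30,"yaw":-0.23},{"claw":-1,"dx":-190,"dy":-86,"dz":60,"yaw":-0.23},{"claw":-1,"dx":-190,"dy":-86,"dz":80,"yaw":-0.23},{"claw":-1,"dx":-190,"dy":-86,"dz":80,"yaw":-0.23},{"claw":-1,"dx":-190,"dy":-86,"dz":80,"yaw":-0.23},{"claw":-1,"dx":-190,"dy":-86,"dz":80,"yaw":-0.23},{"claw":-1,"dx":-190,"dy":-86,"dz":80,"yaw":-0.23}]'
python3 - <<'E'
from h import *
from workcell import bot
s=bot.sense();print(s["time"],s["position"],s["ft_force"],s["opening"],R.from_quat(s["tool_rot"]).as_matrix().round(3))
cv2.imwrite("pics/side1.png",bot.grab_frame("side"));
a=cv2.imread("pics/side1.png")[170:350,240:440]
w=bot.grab_frame("wrist")
cv2.imwrite("pics/d.png",np.hstack([cv2.resize(a,(400,360)),cv2.resize(w,(400,360))]))
E
```

```text
time: 1.15
position: [0.54, -0.19, 0.2242]
tool_rot: [0.621, 0.784, 0.0, 0.001]
ft_force: [0.9, 0.3, 0.1]
opening: 0.127
grip_force: 0.0
1.15 [ 0.53996347 -0.190047    0.2242124 ] [0.92042081 0.32765886 0.08378673] 0.1272951209436888 [[-0.228  0.974  0.002]
 [ 0.974  0.228 -0.001]
 [-0.001  0.002 -1.   ]]
```

View pics/d.png

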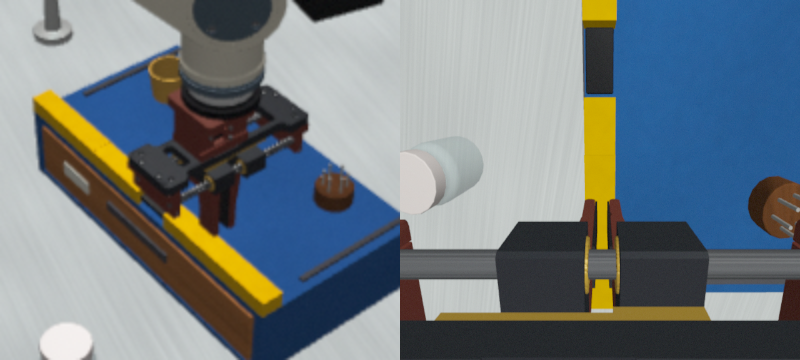

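Side and wrist views show the shut fingers centred over the ridge's right end, with the notch ahead at wrist-panel rows 27–97. I'll measure the notch from here, then descend.

```bash
python3 - <<'E'
from h import *
from workcell import bot
s=bot.sense();c=bot.camera_model("wrist");w=bot.grab_frame("wrist");m=yellow(w)
T=R.from_quat(s["tool_rot"]).as_matrix()
col=m[:,315:326].mean(1)>127
e=np.flatnonzero(np.diff(col.astype(int)));e=e[e<300];print(e)
row=m[200];x=np.flatnonzero(row[:400]);print(x.min(),x.max())
for uv in [(320,v+.5) for v in e]+[(x.min(),200),(x.max(),200)]:
    p=ray(c,uv,.115)[0];print(uv,((p-s["position"])@T*1000).round(1))
E
python3 -m crank '[{"claw":-1,"dx":0,"dy":0,"dz":14,"yaw":0},{"claw":-1,"dx":0,"dy":0,"dz":22,"yaw":0},{"claw":-1,"dx":0,"dy":0,"dz":26,"yaw":0},{"claw":-1,"dx":0,"dy":0,"dz":26,"yaw":0},{"claw":-1,"dx":0,"dy":0,"dz":26,"yaw":0},{"claw":-1,"dx":0,"dy":0,"dz":26,"yaw":0}]'
```

```text
[ 35 129]
296 343
(320, np.float64(35.5)) [115.1  -0.7 109. ]
(320, np.float64(129.5)) [ 73.   -0.7 109. ]
(np.int64(296), 200) [ 38.  -13.1 109.1]
(np.int64(343), 200) [ 38.   11.1 109.1]
time: 1.8
position: [0.5392, -0.19, 0.197]
tool_rot: [0.621, 0.784, 0.0, 0.0]
ft_force: [0.4, 0.5, -0.0]
opening: 0.003
grip_force: 0.0
```

```bash
python3 -m crank '[{"claw":-1,"dx":0,"dy":-1,"dz":1,"yaw":0},{"claw":-1,"dx":0,"dy":-1,"dz":1.5,"yaw":0},{"claw":-1,"dx":0,"dy":-1,"dz":2,"yaw":0},{"claw":-1,"dx":0,"dy":-1,"dz":2,"yaw":0},{"claw":-1,"dx":0,"dy":-1,"dz":2,"yaw":0}]'
```

```text
time: 2.22
position: [0.5381, -0.1903, 0.1954]
tool_rot: [0.621, 0.784, 0.0, 0.0]
ft_force: [-2.3, -0.2, 5.4]
opening: 0.004
grip_force: 2.7
```

Contact at 5 N. I'll add a little preload to learn the stiffness before sliding.

```bash
python3 -m crank '[{"claw":-1,"dx":0,"dy":0,"dz":0.4,"yaw":0},{"claw":-1,"dx":0,"dy":0,"dz":0.4,"yaw":0},{"claw":-1,"dx":0,"dy":0,"dz":0.4,"yaw":0}]'
```

```text
time: 2.47
position: [0.5381, -0.1903, 0.1954]
tool_rot: [0.621, 0.784, 0.0, 0.0]
ft_force: [-3.0, 1.0, 8.8]
opening: 0.004
grip_force: 4.5
```

```bash
python3 -m crank '[{"claw":-1,"dx":3,"dy":0,"dz":0,"yaw":0},{"claw":-1,"dx":6,"dy":0,"dz":0,"yaw":0},{"claw":-1,"dx":9,"dy":0,"dz":0,"yaw":0},{"claw":-1,"dx":12,"dy":0,"dz":0,"yaw":0},{"claw":-1,"dx":15,"dy":0,"dz":0,"yaw":0},{"claw":-1,"dx":18,"dy":0,"dz":0,"yaw":0},{"claw":-1,"dx":20,"dy":0,"dz":0,"yaw":0}]'
```

```text
time: 3.05
position: [0.5346, -0.1713, 0.1954]
tool_rot: [0.621, 0.784, 0.0, 0.002]
ft_force: [1.3, -4.5, 4.4]
opening: 0.002
grip_force: 2.8
```

```bash
python3 -m crank '[{"claw":-1,"dx":3,"dy":0,"dz":0.4,"yaw":0},{"claw":-1,"dx":6,"dy":0,"dz":0.4,"yaw":0},{"claw":-1,"dx":9,"dy":0,"dz":0.5,"yaw":0},{"claw":-1,"dx":12,"dy":0,"dz":0.5,"yaw":0},{"claw":-1,"dx":15,"dy":0,"dz":0.6,"yaw":0},{"claw":-1,"dx":18,"dy":0,"dz":0.6,"yaw":0},{"claw":-1,"dx":21,"dy":0,"dz":0.6,"yaw":0},{"claw":-1,"dx":24,"dy":0,"dz":0.6,"yaw":0}]'
```

```text
time: 3.72
position: [0.5297, -0.1482, 0.1951]
tool_rot: [0.621, 0.784, 0.001, 0.003]
ft_force: [2.9, -5.9, 6.7]
opening: 0.006
grip_force: 3.4
```

```bash
python3 -m crank '[{"claw":-1,"dx":3,"dy":0,"dz":0,"yaw":0},{"claw":-1,"dx":6,"dy":0,"dz":0.1,"yaw":0},{"claw":-1,"dx":9,"dy":0,"dz":0.1,"yaw":0},{"claw":-1,"dx":12,"dy":0,"dz":0.2,"yaw":0},{"claw":-1,"dx":15,"dy":0,"dz":0.2,"yaw":0},{"claw":-1,"dx":18,"dy":0,"dz":0.2,"yaw":0},{"claw":-1,"dx":21,"dy":0,"dz":0.3,"yaw":0},{"claw":-1,"dx":24,"dy":0,"dz":0.3,"yaw":0},{"claw":-1,"dx":27,"dy":0,"dz":0.3,"yaw":0}]'
```

```text
time: 4.47
position: [0.5238, -0.1221, 0.195]
tool_rot: [0.621, 0.784, 0.001, 0.003]
ft_force: [1.8, -7.2, 8.2]
opening: 0.006
grip_force: 4.1
```

```bash
python3 -m crank '[{"claw":-1,"dx":2,"dy":0,"dz":0,"yaw":0},{"claw":-1,"dx":4,"dy":0,"dz":0,"yaw":0},{"claw":-1,"dx":6,"dy":0,"dz":0,"yaw":0},{"claw":-1,"dx":8,"dy":0,"dz":0,"yaw":0}]'
```

```text
time: 4.8
position: [0.5218, -0.1142, 0.1949]
tool_rot: [0.621, 0.784, 0.001, 0.003]
ft_force: [2.4, -5.1, 7.3]
opening: 0.005
grip_force: 3.7
```

```bash
python3 -m crank '[{"claw":-1,"dx":2,"dy":0,"dz":0,"yaw":0},{"claw":-1,"dx":4,"dy":0,"dz":0,"yaw":0},{"claw":-1,"dx":6,"dy":0,"dz":0,"yaw":0}]'
```

```text
time: 5.05
position: [0.519, -0.1074, 0.1938]
tool_rot: [0.621, 0.784, 0.0, 0.0]
ft_force: [0.3, -0.4, -0.1]
opening: 0.002
grip_force: 0.0
```

```bash
python3 -m crank '[{"claw":-1,"dx":2,"dy":0,"dz":0,"yaw":0},{"claw":-1,"dx":4,"dy":0,"dz":0,"yaw":0},{"claw":-1,"dx":6,"dy":0,"dz":0,"yaw":0}]'
```

```text
time: 5.3
position: [0.5168, -0.1011, 0.193]
tool_rot: [0.621, 0.784, -0.0, -0.001]
ft_force: [-0.1, -0.0, -0.8]
opening: 0.005
grip_force: 0.0
```

The fingertip dropped into the notch after about 80 mm of slide, as seen by eye. I'll centre it and press.

```bash
python3 -m crank '[{"claw":-1,"dx":3,"dy":0,"dz":0,"yaw":0},{"claw":-1,"dx":3,"dy":0,"dz":2,"yaw":0},{"claw":-1,"dx":3,"dy":0,"dz":4,"yaw":0},{"claw":-1,"dx":3,"dy":0,"dz":5,"yaw":0},{"claw":-1,"dx":3,"dy":0,"dz":6,"yaw":0},{"claw":-1,"dx":3,"dy":0,"dz":7,"yaw":0},{"claw":-1,"dx":3,"dy":0,"dz":8,"yaw":0},{"claw":-1,"dx":3,"dy":0,"dz":8,"yaw":0}]'
```

```text
time: 5.97
position: [0.5165, -0.0987, 0.1852]
tool_rot: [0.621, 0.784, -0.0, -0.0]
ft_force: [-0.7, 0.1, 0.2]
opening: 0.004
grip_force: 0.0
```

```bash
python3 -m crank '[{"claw":-1,"dx":0,"dy":0,"dz":1,"yaw":0},{"claw":-1,"dx":0,"dy":0,"dz":2,"yaw":0},{"claw":-1,"dx":0,"dy":0,"dz":3,"yaw":0},{"claw":-1,"dx":0,"dy":0,"dz":4,"yaw":0},{"claw":-1,"dx":0,"dy":0,"dz":4,"yaw":0},{"claw":-1,"dx":0,"dy":0,"dz":4,"yaw":0}]'
```

```text
time: 6.47
position: [0.5166, -0.0988, 0.1818]
tool_rot: [0.621, 0.784, -0.0, 0.0]
ft_force: [-2.9, 1.0, 8.2]
opening: 0.003
grip_force: 4.1
```

```bash
python3 -m crank '[{"claw":-1,"dx":0,"dy":0,"dz":0.8,"yaw":0},{"claw":-1,"dx":0,"dy":0,"dz":1.6,"yaw":0},{"claw":-1,"dx":0,"dy":0,"dz":1.6,"yaw":0},{"claw":-1,"dx":0,"dy":0,"dz":1.6,"yaw":0}]'
```

```text
time: 6.8
position: [0.5167, -0.0988, 0.1816]
tool_rot: [0.621, 0.784, 0.0, 0.0]
ft_force: [-6.7, 2.2, 24.8]
opening: 0.006
grip_force: 12.1
```

Rigid stop at the expected height (24.8 N, z 0.1816). I'll lift straight up and look.

```bash
python3 -m crank '[{"claw":-1,"dx":0,"dy":0,"dz":-4,"yaw":0},{"claw":-1,"dx":0,"dy":0,"dz":-10,"yaw":0},{"claw":-1,"dx":0,"dy":0,"dz":-25,"yaw":0},{"claw":-1,"dx":0,"dy":0,"dz":-55,"yaw":0},{"claw":-1,"dx":0,"dy":0,"dz":-90,"yaw":0},{"claw":-1,"dx":0,"dy":0,"dz":-120,"yaw":0},{"claw":-1,"dx":0,"dy":0,"dz":-140,"yaw":0},{"claw":-1,"dx":0,"dy":0,"dz":-140,"yaw":0},{"claw":-1,"dx":0,"dy":0,"dz":-140,"yaw":0}]'
python3 - <<'E'
from h import *
from workcell import bot
a=bot.grab_frame("side")[190:370,240:460];w=bot.grab_frame("wrist")
cv2.imwrite("pics/e.png",np.hstack([cv2.resize(a,(440,360)),cv2.resize(w,(360,360))]))
E
```

```text
time: 7.55
position: [0.517, -0.0989, 0.3206]
tool_rot: [0.621, 0.784, 0.0, 0.001]
ft_force: [-0.4, -0.3, -1.0]
opening: 0.004
grip_force: 0.0
```

View pics/e.png

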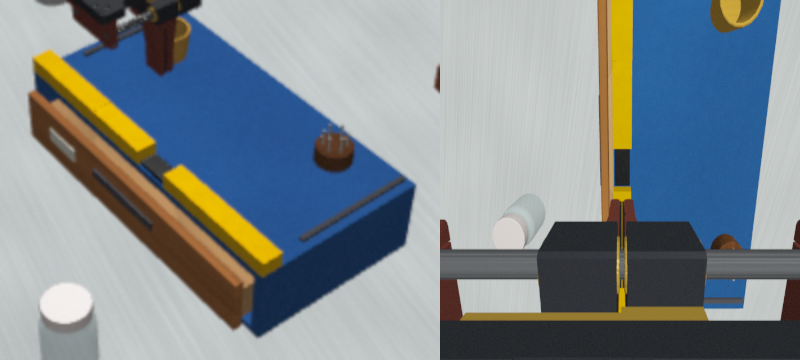

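The drawer stands out along the whole front edge, the key is down, the cup, bur stand and jar are where they were, and the hand is clear.

```bash
python3 -c "
from workcell import bot
print(bot.close_job())"
```

```text
the job is handed in; nothing more can be done
None
```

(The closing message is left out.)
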